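# Sort the press bench oddments into their trays

### The arm

A 7-joint arm with a two-finger parallel gripper is mounted at the origin on a cart in front of the work surface, level with it; the furniture and walls round the work are solid. World frame = base frame: x ahead of the robot, y to its left, z up, the work surface at z = 0. Lengths are in mm, angles in rad, forces in N, time in s.
With the tool pointing down it reaches from about 400 to 875 mm from the base axis. Payload 4.4 kg.
Tool frame: the origin (TCP) lies at the very end of the fingers, on their centre line; the grasp point (between the pads) lies 19 mm behind it; x points along the fingers, y is the direction in which the jaws open and shut, and the axes are right-handed (so a half turn about x gives the same grasp; the last joint's range is limited). The gripper opens to 85 mm and grips with 20 to 120 N. Pads are 22 mm wide; open, the fingers measure 114 mm over their backs; the gripper's body (76 mm by 85 mm) begins 54 mm behind the grasp point. The pads swing forward as they close: fully open they stand 13 mm farther back than shut.
Start: joints at [1.177, 0.628, 0.038, 1.517, -0.027, 0.996, -0.02], TCP at [209.302, -615.394, 231.313] pointing down, gripper open.
Joint ranges: [-3.06, 3.06], [-0.37, 2.12], [-1.25, 1.32], [0.18, 2.47], [-1.1, 4.24], [0.23, 1.98], [-2.94, 2.94]. Speed limits (rad/s): [2.57, 2.57, 3.14, 3.14, 3.14, 3.14, 3.14].

### API

Orientations are given as [roll, pitch, yaw] about the fixed x, y, z axes, in that order (R = Rz(yaw) Ry(pitch) Rx(roll)).
In Python, from cell import readout, cams, order gives the robot as it stands. The module is installed in compiled form; this text tells all that it offers.
- The arm moves only by the shell command python3 -m creep 'ROWS'. ROWS is JSON, a list of rows, each a list of 3 entries, a list of its own where there are three numbers: the shift along the tool's x, y, z in units of 10 cm (1.0 is 10 cm), then the turn about the tool's x in units of pi/4 rad (1.0 is pi/4 rad), then the closure, from 0 (fully open) to 1 (shut). In form: [[[x, y, z], spin, gripper], ...]. A call has 1 to 20 rows; each row is the pose to reach, as a shift and turn from the pose commanded when the call began, along the tool's axes at that moment; what a row does not reach only later rows make up. A row lasts 1/10 s, in which the tool goes at most 50 mm and 8.59 degrees, less where a joint would pass 70% of its speed; a pose out of reach is approached as far as the arm can. A call with a number of a shift or a turn outside -1 to 1 is refused whole. A call with a gripper value outside its range is refused whole. The fingers move at their own pace and stop on an object; the grip force is fixed at half the most. Time passes only in rows, so rows that repeat a pose let the fingers close. It gives the time, the measured TCP pose, the force and the opening at its end, in the units of the state.
- readout.read_state(): the state, without advancing time (a new reading comes with each control period).
- cams.get_image(name): name is "side" or "top"; returns the picture (480x640x3 uint8, blue, green, red); there is no depth.
- cams.get_calibration(name): a dict with "fx", "fy", "cx", "cy" (pixels), "R" (3x3) and "t" (3): a world point X has camera coordinates R X + t. Camera axes: x right, y down, z forward; pixel columns grow to the right and rows downward; lengths in mm; the calibration is good to about 2 mm. A picture is of the moment at which its call begins. get_calibration takes no time and is no camera call.
- order.finish_job(): hands the job in, once; it reports no verdict.
The state is a dict: "clock": time; "qpos": joint angles; "qd": joint speeds; "tau": joint torques, N m; "eef_pos": TCP position; "tool_rot": TCP orientation; "force": force on the tool from outside, world axes, zero at the start; "torque": the same for the moment, N m; "width": finger opening in mm.
Only numpy, scipy, OpenCV 4.12 (cv2) and the standard library are available. Lean on these libraries where they do the work, as an engineer would, in place of code of your own. Each camera call takes 0.05 s, during which the arm holds its last target.

### The job

Sort the five loose things lying at the front of the bench into the three shallow trays: the light and the dark die ring go in the green tray, the yellow and the blue roll of tape in the red tray, and the copper cone in the white tray. Each thing lies flat (the cone standing upright) on the floor of its tray, side by side and not on the rim or on one another. Leave the blue flux tin and the spanner where they are.

Things in the scene. Friction and masses are not known exactly. Their poses are not given: they have to be found in the camera images.
- light_ring: Light grey turned steel die ring, 68 mm across, 22 mm high, with a wide round hole in the middle, 0.41 kg. Grip across the outside. Its origin is the centre of its underside, z up; it lies flat on the bench, loose.
- dark_ring: Dark grey, almost black steel die ring, 60 mm across, 16 mm high, with a smaller hole in the middle, 0.30 kg. Grip across the outside. Its origin is the centre of its underside, z up; it lies flat on the bench, loose.
- yellow_tape: Roll of yellow tape, 62 mm across, 16 mm high, 0.06 kg, rigid. Grip across the outside. Its origin is the centre of its underside, z up; it lies flat on the bench, loose.
- blue_tape: Roll of blue tape near the front of the bench (not the like roll among the clutter at the far right), 68 mm across, 18 mm high, 0.06 kg, rigid. Grip across the outside. Its origin is the centre of its underside, z up; it lies flat on the bench, loose.
- copper_cone: Copper-coloured cone punch, standing upright, 49 mm across at the foot, 56 mm high; the round stem on top is 20 mm across from 42 to 56 mm height, 0.22 kg. Grip the stem. Its origin is the centre of its underside, z up.
- green_tray: Green tray, for the die rings. Shallow open tray, fixed to the bench, 108 mm (its x) by 188 mm (its y, the long side), rim 9 mm high, walls 4 mm thick, inner floor 4 mm above the bench, inside 100 x 180 mm. Origin: centre of its underside on the bench; x and y along its sides.
- red_tray: Red tray, for the tape rolls. Shallow open tray, fixed to the bench, 108 mm (its x) by 188 mm (its y, the long side), rim 9 mm high, walls 4 mm thick, inner floor 4 mm above the bench, inside 100 x 180 mm. Origin: centre of its underside on the bench; x and y along its sides.
- white_tray: White tray, for the copper cone. Shallow open tray, fixed to the bench, 108 mm (its x) by 188 mm (its y, the long side), rim 9 mm high, walls 4 mm thick, inner floor 4 mm above the bench, inside 100 x 180 mm. Origin: centre of its underside on the bench; x and y along its sides.
- flux_tin: Bystander: round blue tin with a lid, 71 mm across, 34 mm high, loose. Origin: centre of its underside. Not to be moved.
- spanner: Bystander: bright steel open-ended spanner lying flat, 30 x 151 x 7 mm, long along its own y, loose. Origin: its centre, on the underside. Not to be moved.

How it is judged (in metres and radians):
At the end, for the whole second after the job is handed in: Rings in green, tapes in red, cone in white tray: each centre within 28 mm across and 68 mm along of the tray centre, underside under 6.5 mm above the bench, tilt under 0.05 rad, at rest, released; flux tin and spanner within 30 mm of their start (x of light_ring in the frame of green_tray between -0.028 and 0.028 m and y of light_ring in the frame of green_tray between -0.068 and 0.068 m and z of each of light_ring, dark_ring in the frame of green_tray below 0.0065 m and angle between each of light_ring, dark_ring, yellow_tape, blue_tape, copper_cone's own z axis and vertical below 0.05 rad and linear speed of each of light_ring, dark_ring, yellow_tape, blue_tape, copper_cone below 0.02 m/s and x of dark_ring in the frame of green_tray between -0.028 and 0.028 m and y of dark_ring in the frame of green_tray between -0.068 and 0.068 m and x of yellow_tape in the frame of red_tray between -0.028 and 0.028 m and y of yellow_tape in the frame of red_tray between -0.068 and 0.068 m and z of each of yellow_tape, blue_tape in the frame of red_tray below 0.0065 m and x of blue_tape in the frame of red_tray between -0.028 and 0.028 m and y of blue_tape in the frame of red_tray between -0.068 and 0.068 m and x of copper_cone in the frame of white_tray between -0.028 and 0.028 m and y of copper_cone in the frame of white_tray between -0.068 and 0.068 m and z of copper_cone in the frame of white_tray below 0.0065 m and distance of each of flux_tin, spanner from where it was at the start of the episode below 0.03 m); the robot touches nothing.
It fails at once if the flux tin or the spanner is pushed more than 30 mm away (distance of any of flux_tin, spanner from where it was at the start of the episode above 0.03 m).
It also fails if it takes over 106 s, if anything falls off the work surface, if the arm or the gripper's body presses on something with over 40 N, if the wrist force passes 120 N, or if a joint passes its speed limit or range.

## Working session

There is one attempt and no reset: what is moved stays moved. The work goes in short steps, Python scripts to look and compute and a shell command to move; the robot and the scene stay as the last step left them, time stands still between calls to the robot, and variables do not carry over. Pictures are saved under pics/ and viewed, and the job is handed in when it is done.

```bash
mkdir -p pics; python3 - <<'E'
from cell import readout,cams
import cv2
print(readout.read_state())
for n in("side","top"):
    cv2.imwrite(f"pics/{n}0.png",cams.get_image(n)); print(n,cams.get_calibration(n))
E
```

```text
{'clock': 0.0, 'qpos': array([ 1.17723255,  0.62933087,  0.03844797,  1.51840615, -0.02701438,
        0.99627476, -0.02002469]), 'qd': array([-7.53098129e-04,  7.24042486e-04, -4.81572041e-04,  1.23499825e-04,
        1.35893009e-03,  6.94808979e-04,  2.65526861e-05]), 'tau': array([-6.41132319e-04, -5.63424361e+01,  1.22603774e+00, -1.93453735e+01,
        1.09904876e-02,  1.02621727e-02, -1.52277602e-05]), 'eef_pos': array([ 209.07465601, -614.78480978,  230.38687611]), 'tool_rot': array([-1.56210204,  1.56889529,  1.90721615]), 'force': array([-0.53757625, -0.24265667, -0.20821109]), 'torque': array([0.01834217, 0.02175287, 0.07581642]), 'width': 85.59743417152497}
side {'fx': 461.37146368067863, 'fy': 461.37146368067863, 'cx': 318.1462344391944, 'cy': 241.46377831984228, 'R': array([[-0.99512895, -0.09778944, -0.01247363],
       [-0.02350042,  0.35820015, -0.93334901],
       [ 0.09573973, -0.92850949, -0.35875344]]), 't': array([531.82406335, 113.96541923, 738.78532304])}
top {'fx': 434.5260984525888, 'fy': 434.5260984525888, 'cx': 320.0234971245523, 'cy': 234.89074602081857, 'R': array([[ 4.39884965e-02, -9.99031790e-01, -7.02906822e-04],
       [-9.77063136e-01, -4.28744310e-02, -2.08589097e-01],
       [ 2.08357002e-01,  9.86230510e-03, -9.78003116e-01]]), 't': array([-201.34048008,  539.10223637,  889.292555  ])}
```

View pics/top0.png

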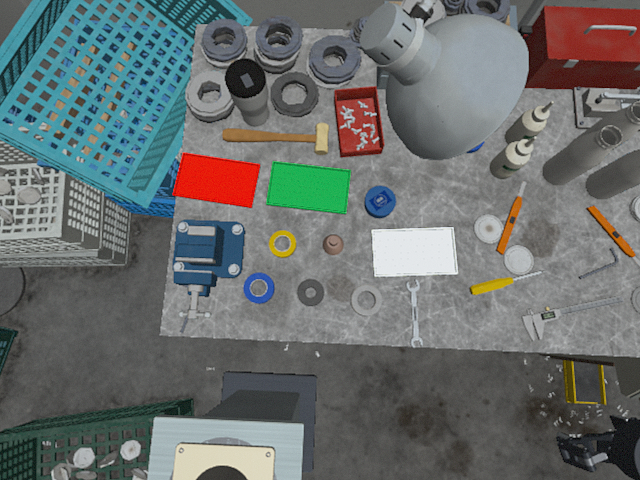

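View pics/side0.png

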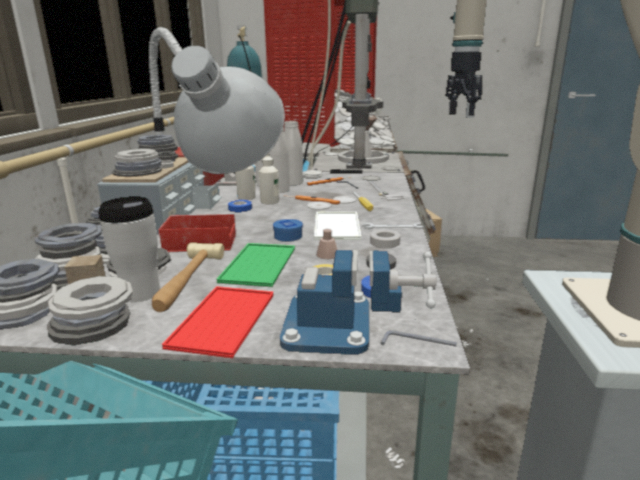

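The top view shows the loose things at: yellow tape (283,243), blue tape (259,288), dark ring (310,292), light ring (366,300) and cone (333,243). The trays are red at (217,180), green at (310,187) and white at (414,251). The tin is at (380,201) and the spanner at (415,313). The vise stands just left of the tapes, and the side view shows it hiding part of them.

```bash
cat > h.py <<'E'
import numpy as np,cv2
from cell import readout,cams
def cal(n):
    c=cams.get_calibration(n);return c
def ray(n,u,v,z):
    c=cal(n);R=np.array(c['R']);t=np.array(c['t'])
    d=R.T@np.array([(u-c['cx'])/c['fx'],(v-c['cy'])/c['fy'],1.]);o=-R.T@t
    return (o+d*(z-o[2])/d[2])
def proj(n,X):
    c=cal(n);p=np.array(c['R'])@X+c['t'];return c['cx']+c['fx']*p[0]/p[2],c['cy']+c['fy']*p[1]/p[2]
E
python3 - <<'E'
from h import *
im=cv2.imread('pics/top0.png');hsv=cv2.cvtColor(im,cv2.COLOR_BGR2HSV)
for n,(x,y) in dict(yel=(275,250),blue=(250,294),dark=(303,297),light=(357,306),cone=(333,250),conetop=(333,237),bench=(330,310),tin=(370,205)).items(): print(n,hsv[y,x],im[y,x])
roi=im[220:330,230:400]; cv2.imwrite('pics/roi.png',cv2.resize(roi,None,fx=4.5,fy=4.5,interpolation=cv2.INTER_CUBIC))
roi=im[140:270,160:470]; cv2.imwrite('pics/roi2.png',cv2.resize(roi,None,fx=2.5,fy=2.5,interpolation=cv2.INTER_CUBIC))
E
```

```text
yel [ 25 255 198] [  0 167 198]
blue [110 206 168] [168  79  32]
dark [ 0  3 86] [85 85 86]
light [100   5 157] [157 156 154]
cone [ 11  73 130] [ 93 106 130]
conetop [  8  54 150] [118 127 150]
bench [100   6 137] [137 136 134]
tin [106 169 148] [148  95  50]
```

View pics/roi.png

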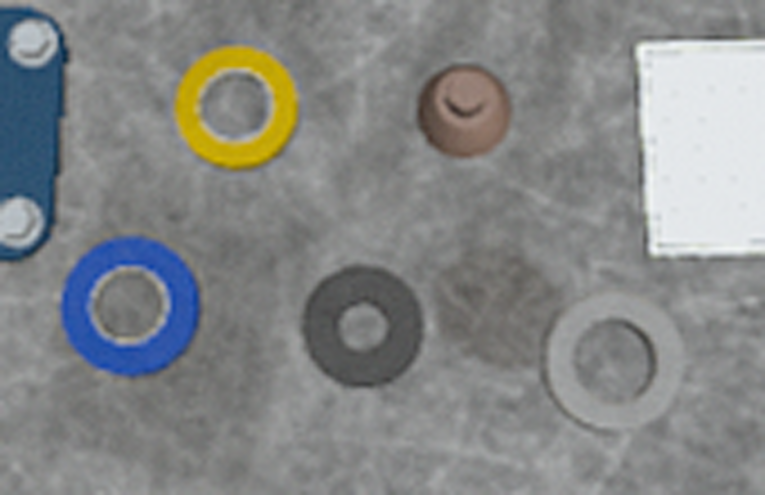

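```bash
python3 - <<'E'
from h import *
im=cv2.imread('pics/top0.png');hsv=cv2.cvtColor(im,cv2.COLOR_BGR2HSV)
def biggest(m,box):
    k=np.zeros_like(m);x0,y0,x1,y1=box;k[y0:y1,x0:x1]=m[y0:y1,x0:x1]
    cs,_=cv2.findContours(k,cv2.RETR_EXTERNAL,cv2.CHAIN_APPROX_NONE);return max(cs,key=cv2.contourArea)
def rep(n,c,h):
    (u,v),(a,b),_=cv2.fitEllipse(c); P=ray('top',u,v,h)
    s=ray('top',u+a/2,v,h)-ray('top',u-a/2,v,h)
    print(n,(round(u,1),round(v,1)),(round(a,1),round(b,1)),'P',P.round(1),'d~',np.linalg.norm(s).round(1)*(a+1)/a)
    print('    side px',np.round(proj('side',P)))
rep('yellow',biggest(cv2.inRange(hsv,(18,120,80),(32,255,255)),(260,225,310,265)),14)
rep('blue',biggest(cv2.inRange(hsv,(105,150,80),(118,255,255)),(240,268,280,310)),15)
rep('dark',biggest(cv2.inRange(hsv,(0,0,0),(180,40,103)),(293,274,328,310)),14)
rep('conebase',biggest(cv2.inRange(hsv,(3,35,40),(18,255,255)),(315,228,352,262)),10)
rep('tin',biggest(cv2.inRange(hsv,(95,110,40),(118,255,255)),(355,175,405,225)),30)
g=cv2.cvtColor(im,cv2.COLOR_BGR2GRAY)
x0,y0=340,275;r=cv2.resize(g[y0:330,x0:395],None,fx=4,fy=4,interpolation=cv2.INTER_CUBIC)
c=cv2.HoughCircles(cv2.GaussianBlur(r,(7,7),0),cv2.HOUGH_GRADIENT,1,200,param1=60,param2=15,minRadius=50,maxRadius=72)
print('hough',c); 
for q in c[0]:
    u,v=q[0]/4+x0-.375,q[1]/4+y0-.375; print(u,v,ray('top',u,v,20),q[2]/4*2*ray('top',u+1,v,22)[1])
    print(np.linalg.norm(ray('top',u+q[2]/4,v,22)-ray('top',u-q[2]/4,v,22)))
# trays
for n,m,b in (('red',cv2.inRange(hsv,(0,180,120),(6,255,255))|cv2.inRange(hsv,(174,180,120),(180,255,255)),(165,145,270,215)),('green',cv2.inRange(hsv,(60,150,80),(85,255,255)),(262,155,355,220)),('white',cv2.inRange(hsv,(0,0,205),(180,30,255)),(362,220,465,285))):
    c=biggest(m,b);R=cv2.minAreaRect(c)
    W=np.array([ray('top',*p,7)[:2] for p in c[:,0,:].astype(float)]).astype(np.float32)
    R=cv2.minAreaRect(W); print(n,'centre',np.round(R[0],1),'size',np.round(R[1],1),'ang',round(R[2],1)); print(cv2.boxPoints(R).round())
print(cv2.inRange(hsv,(0,0,205),(180,30,255))[240,414])
for u,v in((415,283),(415,343),(407,240)): print(ray('top',u,v,5).round())
for n,u,v,z in(('conestem',333,239,56),('viseR',243,250,10),('viseTop',217,245,80),('hammer',321,137,20)): print(n,ray('top',u,v,z).round())
E
```

```text
yellow (282.1, 243.4) (26.2, 26.7) P [533. -92.  14.] d~ 61.66818011193086
    side px [324. 271.]
blue (258.6, 287.7) (29.2, 29.5) P [430.7 -46.1  15. ] d~ 66.91868635772242
    side px [379. 283.]
dark (310.2, 292.2) (25.8, 26.5) P [ 426. -161.   14.] d~ 59.41683783449541
    side px [380. 258.]
conebase (332.7, 244.5) (19.3, 19.9) P [ 536.4 -206.9   10. ] d~ 46.27526445924049
    side px [327. 250.]
tin (379.5, 201.3) (29.7, 31.4) P [ 637.1 -309.1   30. ] d~ 69.97869659955502
    side px [287. 224.]
hough [[[107.5 100.5  61.2]]]
366.5 299.75 [ 414.38245131 -285.36230957   20.        ] -8792.737434601064
66.98529718073024
red centre [681.3  74.2] size [189.3 108.7] ang 83.3
[[616. -14.]
 [724. -26.]
 [746. 162.]
 [638. 175.]]
green centre [ 672.3 -144.6] size [186.6 108.9] ang 85.7
[[ 611. -233.]
 [ 720. -242.]
 [ 734.  -56.]
 [ 625.  -47.]]
white centre [ 529.5 -392.2] size [108.9 189.1] ang 4.4
[[ 468. -302.]
 [ 482. -491.]
 [ 591. -482.]
 [ 576. -294.]]
255
[ 457. -395.    5.]
[ 326. -395.    5.]
[ 555. -377.    5.]
conestem [ 540. -206.   56.]
viseR [515.  -4.  10.]
viseTop [511.  39.  80.]
hammer [ 793. -169.   20.]
```

View pics/roi2.png

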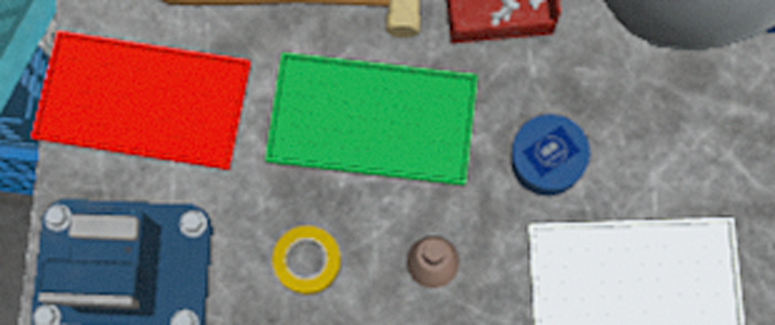

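Everything measures to its stated size within about 2 mm, except the cone foot, which reads about 3 mm small (46.3 against 49), and all points are in reach. I'll check roughly where the lamp is, then compute the first move.

```bash
cat >> h.py <<'E'
from scipy.spatial.transform import Rotation as Ro
def go(x,y,z,yaw=0.):
    s=readout.read_state();R=Ro.from_euler('xyz',s['tool_rot']).as_matrix();p=np.array(s['eef_pos'])
    d=R.T@(np.array([x,y,z])-p)/100
    a=np.degrees(np.arctan2(R[1,1],R[0,1])) # heading of tool y
    e=(a-yaw+90)%180-90
    print('t',round(s['clock'],2),'pos',p.round(1),'jaw',round(a,1),'xaxis',R[:,0].round(3),'w',round(s['width'],1),'F',np.round(s['force'],1),'q',np.round(s['qpos'],2))
    print('shift',d.round(3),'spin',round(e/45,3))
E
python3 - <<'E'
from h import *
def P(n):
    c=cal(n);K=np.array([[c['fx'],0,c['cx']],[0,c['fy'],c['cy']],[0,0,1]]);return K@np.c_[c['R'],c['t']]
for a,b in (((385,30),(196,68)),((455,90),(235,120))):
    X=cv2.triangulatePoints(P('top'),P('side'),np.array(a,float),np.array(b,float));print((X[:3]/X[3]).ravel().round())
go(414.4,-285.4,120)
E
```

```text
[ 809. -271.  376.]
[ 779. -416.  258.]
t 0.1 pos [ 209.2 -614.8  230.5] jaw -71.2 xaxis [-0.001  0.002 -1.   ] w 85.4 F [ 0.1 -0.1 -0.5] q [ 1.18  0.63  0.04  1.52 -0.03  1.   -0.02]
shift [ 1.109 -2.456 -3.004] spin -1.583
```

```bash
python3 -m creep '[[[0,-0.5,-0.5],-0.5,0],[[0,-1,-1],-1,0],[[0,-1,-1],-1,0],[[0,-1,-1],-1,0],[[0,-1,-1],-1,0],[[0,-1,-1],-1,0],[[0,-1,-1],-1,0]]'; python3 -c "
from h import *
go(414.4,-285.4,120)"
```

```text
clock: 0.8
eef_pos: [271.4, -488.6, 231.1]
tool_rot: [-2.436, 1.57, 1.816]
force: [0.0, 0.1, 0.2]
width: 85.5
t 0.8 pos [ 271.4 -488.6  231.1] jaw -26.4 xaxis [-0.  0. -1.] w 85.5 F [0.  0.1 0.2] q [ 1.14  0.5  -0.18  1.77  0.11  0.88  0.44]
shift [ 1.111  0.379 -2.455] spin -0.586
```

```bash
python3 -m creep '[[[0,0.15,-0.5],-0.2,0],[[0,0.3,-1],-0.4,0],[[0.3,0.3,-1],-0.586,0],[[0.5,0.3,-1],-0.586,0],[[0.5,0.3,-1],-0.586,0]]'; python3 -c "
from h import *
go(414.4,-285.4,80)"
```

```text
clock: 1.3
eef_pos: [341.4, -410.6, 178.9]
tool_rot: [-2.398, 1.565, 2.315]
force: [0.1, -0.9, -0.6]
width: 85.4
t 1.3 pos [ 341.4 -410.6  178.9] jaw 0.0 xaxis [-0.004  0.004 -1.   ] w 85.4 F [ 0.1 -0.9 -0.6] q [ 1.02  0.55 -0.29  1.89  0.22  0.75  0.6 ]
shift [ 0.991  0.734 -1.247] spin 0.001
```

```bash
python3 -m creep '[[[0,0.35,-0.5],0,0],[[0.4,0.73,-1],0,0],[[0.7,0.73,-1],0,0],[[0.7,0.73,-1],0,0],[[0.7,0.73,-1],0,0]]'; python3 -c "
from h import *
go(414.4,-285.4,2)"
```

```text
clock: 1.8
eef_pos: [415.6, -311.7, 111.0]
tool_rot: [-1.871, 1.569, 2.843]
force: [-0.8, -0.3, 0.7]
width: 85.6
t 1.8 pos [ 415.6 -311.7  111. ] jaw 0.1 xaxis [-0.002  0.001 -1.   ] w 85.6 F [-0.8 -0.3  0.7] q [ 0.75  0.63 -0.24  1.98  0.27  0.56  0.33]
shift [ 1.09  -0.009 -0.262] spin 0.003
```

```bash
python3 -m creep '[[[0,0,-0.26],0,0],[[0.4,0,-0.26],0,0],[[0.8,-0.01,-0.26],0,0],[[0.9,-0.01,-0.26],0,0],[[0.9,-0.01,-0.26],0,0],[[0.9,-0.01,-0.26],0,0]]'; python3 -c "
from h import *
go(414.4,-285.4,2)
cv2.imwrite('pics/s1.png',cams.get_image('side'));cv2.imwrite('pics/t1.png',cams.get_image('top'))"
```

```text
clock: 2.4
eef_pos: [415.3, -287.5, 22.9]
tool_rot: [0.843, 1.568, -0.727]
force: [0.4, -0.5, 0.8]
width: 85.5
t 2.4 pos [ 415.3 -287.5   22.9] jaw 0.0 xaxis [ 0.002 -0.002 -1.   ] w 85.5 F [ 0.4 -0.5  0.8] q [ 0.65  0.77 -0.15  2.07  0.34  0.32  0.22]
shift [ 0.209 -0.009 -0.021] spin 0.001
```

```bash
python3 - <<'E'
from h import *
a=cv2.resize(cv2.imread('pics/s1.png')[150:300,300:500],None,fx=4,fy=4);cv2.imwrite('pics/s1c.png',a[:600,:800])
a=cv2.resize(cv2.imread('pics/t1.png')[200:350,280:480],None,fx=3,fy=3);cv2.imwrite('pics/t1c.png',a)
E
```

```text
(no output)
```

View pics/s1c.png

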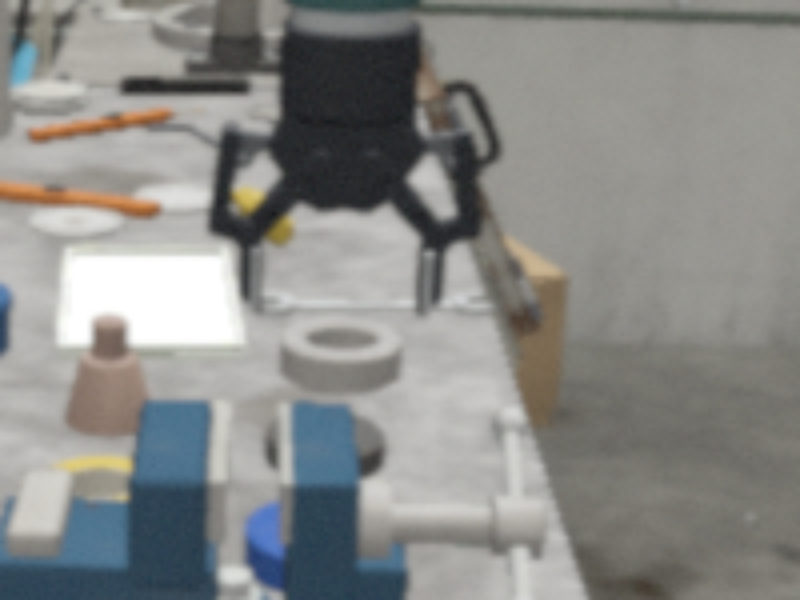

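View pics/t1c.png

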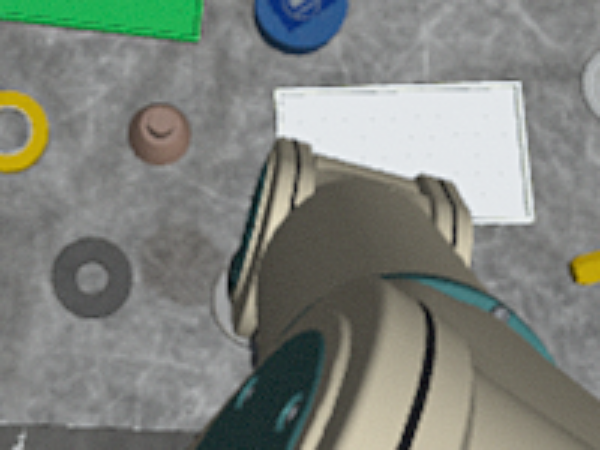

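The side view shows the open fingers with tips at about crop (250,308) and (430,308), centred over the light ring at crop (341,350). The jaws straddle it evenly, so I'll go down and grip.

```bash
python3 -m creep '[[[0.1,-0.01,0],0,0],[[0.2,-0.01,-0.01],0,0],[[0.21,-0.01,-0.01],0,0],[[0.21,-0.01,-0.01],0,0],[[0.21,-0.01,-0.01],0,0.5],[[0.21,-0.01,-0.01],0,1],[[0.21,-0.01,-0.01],0,1],[[0.21,-0.01,-0.01],0,1],[[0.21,-0.01,-0.01],0,1],[[0.21,-0.01,-0.01],0,1],[[0.21,-0.01,-0.01],0,1],[[0.21,-0.01,-0.01],0,1]]'; python3 -c "
from h import *
go(414.4,-285.4,102)"
```

```text
clock: 3.7
eef_pos: [413.4, -284.9, 1.1]
tool_rot: [0.23, 1.57, -1.338]
force: [-2.2, 1.2, 6.6]
width: 64.9
t 3.7 pos [ 413.4 -284.9    1.1] jaw 0.2 xaxis [ 0. -0. -1.] w 64.9 F [-2.2  1.2  6.6] q [ 0.63  0.81 -0.13  2.07  0.36  0.27  0.2 ]
shift [-1.009  0.01   0.006] spin 0.004
```

```bash
python3 -m creep '[[[-0.2,0,0],0,1],[[-0.5,0,0],0,1],[[-1,0,0],0,1],[[-1,0,0],0,1],[[-1,0,0],0,1],[[-1,0,0],0,1]]'; python3 - <<'E'
from h import *
go(669.3,-184.5,102)
a=cams.get_image('side');cv2.imwrite('pics/s2.png',cv2.resize(a[130:280,300:500],None,fx=4,fy=4))
E
```

```text
clock: 4.3
eef_pos: [412.4, -284.5, 99.4]
tool_rot: [-2.026, 1.568, 2.689]
force: [-0.9, -0.5, -4.1]
width: 65.0
t 4.3 pos [ 412.4 -284.5   99.4] jaw 0.1 xaxis [-0.002  0.001 -1.   ] w 65.0 F [-0.9 -0.5 -4.1] q [ 0.71  0.63 -0.24  2.04  0.3   0.5   0.26]
shift [-0.031  2.571 -0.994] spin 0.003
```

View pics/s2.png

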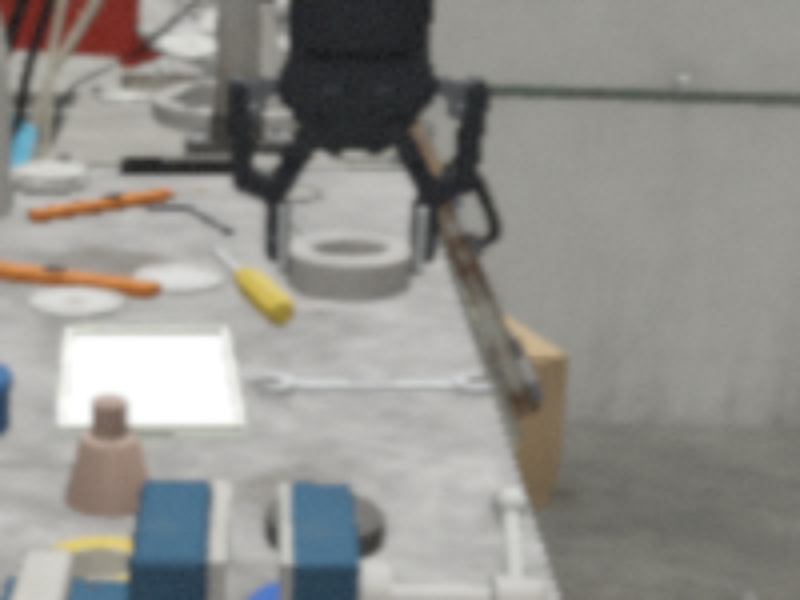

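The light ring is held level and clear of the bench; the force has dropped by about its 4 N weight.

```bash
python3 -m creep '[[[0,0.4,-0.2],0,1],[[0,0.8,-0.4],0,1],[[0,1,-0.5],0,1],[[0,1,-0.5],0,1]]'; python3 -m creep '[[[0,0.4,-0.2],0,1],[[0,0.8,-0.4],0,1],[[0,1,-0.5],0,1],[[0,1,-0.5],0,1]]'; python3 -c "
from h import *
go(669.3,-184.5,102)"
```

```text
clock: 4.75
eef_pos: [517.1, -230.6, 98.8]
tool_rot: [2.554, 1.567, 0.992]
force: [0.2, 0.9, -3.5]
width: 65.0
clock: 5.15
eef_pos: [615.6, -180.6, 98.5]
tool_rot: [2.921, 1.568, 1.358]
force: [0.3, 0.1, -3.1]
width: 65.0
t 5.15 pos [ 615.6 -180.6   98.5] jaw 0.4 xaxis [ 0.001  0.003 -1.   ] w 65.0 F [ 0.3  0.1 -3.1] q [ 0.38  0.78 -0.23  1.65  0.24  0.74  0.05]
shift [-0.035  0.536  0.043] spin 0.009
```

```bash
python3 -m creep '[[[0,0.3,0.04],0,1],[[0,0.54,0.04],0,1],[[0.4,0.54,0.04],0,1],[[0.7,0.54,0.04],0,1],[[0.83,0.54,0.04],0,1],[[0.83,0.54,0.04],0,1],[[0.83,0.54,0.04],0,1]]'; python3 -c "
from h import *
go(669.3,-184.5,5.5)"
```

```text
clock: 5.85
eef_pos: [667.3, -188.8, 17.7]
tool_rot: [0.497, 1.57, -1.071]
force: [-0.5, -0.4, -3.2]
width: 64.6
t 5.85 pos [ 667.3 -188.8   17.7] jaw 0.1 xaxis [ 0. -0. -1.] w 64.6 F [-0.5 -0.4 -3.2] q [ 0.35  0.95 -0.2   1.51  0.26  0.7   0.03]
shift [ 0.122  0.02  -0.043] spin 0.003
```

```bash
python3 -m creep '[[[0.06,0.02,-0.04],0,1],[[0.11,0.02,-0.04],0,1],[[0.13,0.02,-0.04],0,1],[[0.13,0.02,-0.04],0,1],[[0.13,0.02,-0.04],0,1]]'; python3 -c "
from h import *
go(669.3,-184.5,5.5)"
```

```text
clock: 6.35
eef_pos: [669.8, -183.7, 5.2]
tool_rot: [1.987, 1.57, 0.419]
force: [-1.2, 2.3, 3.6]
width: 64.8
t 6.35 pos [ 669.8 -183.7    5.2] jaw 0.2 xaxis [ 0.001  0.    -1.   ] w 64.8 F [-1.2  2.3  3.6] q [ 0.34  0.97 -0.2   1.51  0.26  0.69  0.02]
shift [-0.003 -0.005  0.008] spin 0.004
```

Contact with the tray floor: force has gone from -3 to +3.6 N, at the expected height. I'll release, rise, and start toward the dark ring.

```bash
python3 -m creep '[[[0,0,0],0,0.5],[[0,0,0],0,0],[[0,0,0],0,0],[[0,0,0],0,0],[[0,0,0],0,0],[[-0.1,0,0],0,0],[[-0.3,0,0],0,0],[[-0.7,0,0],0,0],[[-1,0,0],0,0],[[-1,0,0],0,0]]'; python3 -c "
from h import *
go(426,-161,102)"
```

```text
clock: 7.35
eef_pos: [673.2, -185.0, 110.5]
tool_rot: [1.356, 1.56, -0.213]
force: [0.2, 0.1, 0.1]
width: 85.5
t 7.35 pos [ 673.2 -185.   110.5] jaw 0.1 xaxis [ 0.01  -0.002 -1.   ] w 85.5 F [0.2 0.1 0.1] q [ 0.35  0.83 -0.23  1.48  0.23  0.85  0.05]
shift [ 0.059 -2.472 -0.246] spin 0.003
```

```bash
python3 -m creep '[[[0,-0.4,0],0,0],[[0,-0.8,-0.1],0,0],[[0,-1,-0.12],0,0],[[0,-1,-0.12],0,0]]'; python3 -m creep '[[[0,-0.4,0],0,0],[[0,-0.8,-0.1],0,0],[[0,-1,-0.12],0,0],[[0,-1,-0.12],0,0],[[0,-1,-0.12],0,0]]'; python3 - <<'E'
from h import *
go(426,-161,30)
cv2.imwrite('pics/t2.png',cams.get_image('top'))
E
```

```text
clock: 7.75
eef_pos: [565.6, -172.5, 104.4]
tool_rot: [-1.556, 1.567, -3.125]
force: [0.2, -0.2, 0.1]
width: 85.5
clock: 8.25
eef_pos: [471.4, -161.1, 104.7]
tool_rot: [1.413, 1.568, -0.155]
force: [1.0, 0.2, -0.1]
width: 85.6
t 8.25 pos [ 471.4 -161.1  104.7] jaw 0.2 xaxis [ 0.003 -0.    -1.   ] w 85.6 F [ 1.   0.2 -0.1] q [ 0.42  0.62 -0.22  2.05  0.26  0.5   0.01]
shift [ 0.746 -0.457 -0.003] spin 0.003
```

View pics/t2.png

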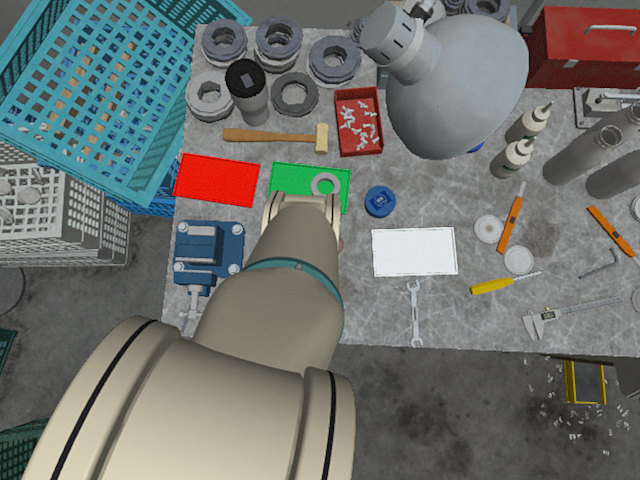

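The light ring now lies in the right half of the green tray at (326,183). Next is the dark ring.

```bash
python3 -m creep '[[[0.1,-0.4,0],0,0],[[0.5,-0.455,0],0,0],[[0.75,-0.455,0],0,0],[[0.75,-0.455,0],0,0],[[0.75,-0.455,0],0,0]]'; python3 -c "
from h import *
print(ray('top',326,183,26))
go(426,-161,1)"
```

```text
clock: 8.8
eef_pos: [426.0, -160.8, 29.2]
tool_rot: [1.663, 1.568, 0.095]
force: [0.1, -0.0, -0.0]
width: 85.3
[ 676.94880709 -185.55690748   26.        ]
t 8.8 pos [ 426.  -160.8   29.2] jaw 0.2 xaxis [ 0.003  0.    -1.   ] w 85.3 F [ 0.1 -0.  -0. ] q [ 0.39  0.73 -0.14  2.2   0.4   0.23 -0.09]
shift [ 0.282 -0.001  0.002] spin 0.004
```

```bash
python3 -m creep '[[[0.15,0,0],0,0],[[0.28,0,0],0,0],[[0.28,0,0],0,0],[[0.28,0,0],0,0.4],[[0.28,0,0],0,1],[[0.28,0,0],0,1],[[0.28,0,0],0,1],[[0.28,0,0],0,1],[[0.28,0,0],0,1],[[0.28,0,0],0,1],[[0.28,0,0],0,1]]'; python3 -c "
from h import *
go(426,-161,102)"
```

```text
clock: 9.9
eef_pos: [424.9, -161.1, 2.9]
tool_rot: [1.072, 1.568, -0.496]
force: [-1.0, -0.4, 9.9]
width: 56.5
t 9.9 pos [ 424.9 -161.1    2.9] jaw 0.1 xaxis [ 0.003 -0.002 -1.   ] w 56.5 F [-1.  -0.4  9.9] q [ 0.47  0.8  -0.25  2.2   0.86  0.24 -0.55]
shift [-0.991  0.013  0.   ] spin 0.003
```

```bash
python3 -m creep '[[[-0.2,0,0],0,1],[[-0.5,0,0],0,1],[[-1,0,0],0,1],[[-1,0,0],0,1],[[-1,0,0],0,1]]';  python3 -c "
from h import *
go(675.3,-104.7,102)"; python3 -m creep '[[[0,0.4,0],0,1],[[0,0.8,-0.1],0,1],[[0,1,-0.2],0,1],[[0,1,-0.2],0,1]]'; python3 -m creep '[[[0,0.4,0],0,1],[[0,0.8,-0.1],0,1],[[0,1,-0.2],0,1],[[0,1,-0.2],0,1]]'; python3 - <<'E'
from h import *
go(675.3,-104.7,30)
cv2.imwrite('pics/s3.png',cv2.resize(cams.get_image('side')[150:300,200:400],None,fx=4,fy=4))
E
```

```text
clock: 10.4
eef_pos: [424.3, -161.3, 102.7]
tool_rot: [1.205, 1.568, -0.364]
force: [-0.6, -0.5, -3.4]
width: 56.7
t 10.4 pos [ 424.3 -161.3  102.7] jaw 0.1 xaxis [ 0.003 -0.001 -1.   ] w 56.7 F [-0.6 -0.5 -3.4] q [ 0.67  0.63 -0.54  2.16  0.66  0.52 -0.37]
shift [ 0.013  2.511 -0.563] spin 0.002
clock: 10.8
eef_pos: [526.6, -137.5, 100.2]
tool_rot: [2.539, 1.567, 0.974]
force: [-1.2, 1.3, -2.7]
width: 56.8
clock: 11.2
eef_pos: [625.2, -117.2, 99.7]
tool_rot: [3.106, 1.568, 1.541]
force: [-0.1, 0.5, -2.4]
width: 56.8
t 11.2 pos [ 625.2 -117.2   99.7] jaw 0.3 xaxis [ 0.     0.002 -1.   ] w 56.8 F [-0.1  0.5 -2.4] q [ 0.48  0.83 -0.58  1.66  0.57  0.83 -0.34]
shift [ 0.698  0.502 -0.121] spin 0.007
```

View pics/s3.png

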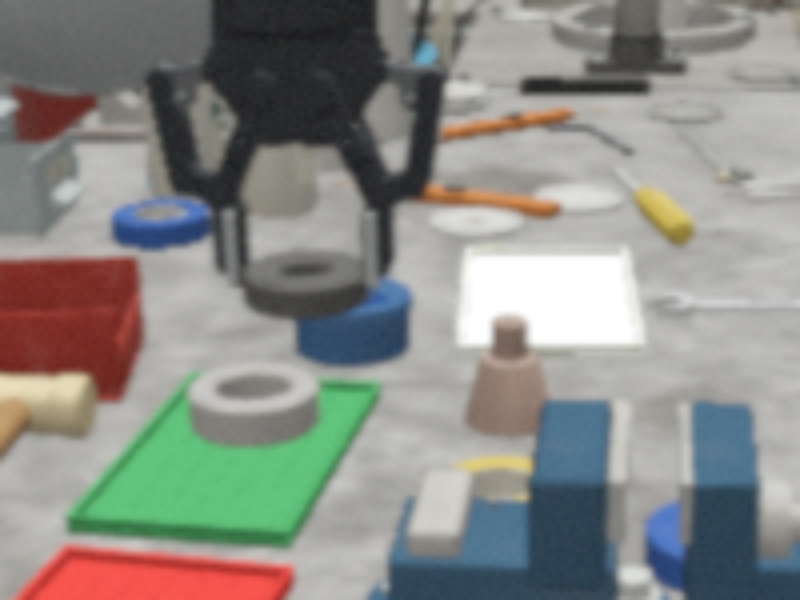

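The dark ring is held level, and the light ring sits inside the green tray. I'll place the dark ring in the left half.

```bash
python3 -m creep '[[[0,0.3,-0.12],0,1],[[0,0.5,-0.12],0,1],[[0.4,0.5,-0.12],0,1],[[0.7,0.5,-0.12],0,1],[[0.8,0.5,-0.12],0,1],[[0.8,0.5,-0.12],0,1],[[0.8,0.5,-0.12],0,1]]'; python3 -c "
from h import *
go(675.3,-104.7,6.5)"
```

```text
clock: 11.95
eef_pos: [673.8, -108.4, 22.2]
tool_rot: [1.365, 1.57, -0.204]
force: [0.6, 1.2, -1.0]
width: 57.0
t 11.95 pos [ 673.8 -108.4   22.2] jaw 0.1 xaxis [ 0.001 -0.    -1.   ] w 57.0 F [ 0.6  1.2 -1. ] q [ 0.4   0.98 -0.52  1.54  0.63  0.79 -0.37]
shift [ 0.157  0.015 -0.037] spin 0.003
```

```bash
python3 -m creep '[[[0.08,0.02,-0.04],0,1],[[0.14,0.02,-0.04],0,1],[[0.16,0.02,-0.04],0,1],[[0.16,0.02,-0.04],0,1],[[0.16,0.02,-0.04],0,1]]'; python3 -c "
from h import *
go(675.3,-104.7,6.5)"
```

```text
clock: 12.45
eef_pos: [676.4, -103.3, 7.1]
tool_rot: [1.782, 1.569, 0.215]
force: [-1.4, 0.9, 6.5]
width: 57.1
t 12.45 pos [ 676.4 -103.3    7.1] jaw 0.2 xaxis [ 0.002  0.    -1.   ] w 57.1 F [-1.4  0.9  6.5] q [ 0.39  1.   -0.51  1.54  0.64  0.77 -0.39]
shift [ 0.006 -0.011  0.014] spin 0.004
```

On the floor (+6.5 N at the expected height). I'll release it and go to the cone.

```bash
python3 -m creep '[[[0,0,0],0,0.5],[[0,0,0],0,0],[[0,0,0],0,0],[[0,0,0],0,0],[[0,0,0],0,0],[[-0.1,0,0],0,0],[[-0.3,0,0],0,0],[[-0.7,0,0],0,0],[[-1,0,0],0,0],[[-1,0,0],0,0]]'; python3 -c "
from h import *
go(537.5,-206.5,110)"
```

```text
clock: 13.45
eef_pos: [679.7, -103.7, 112.5]
tool_rot: [1.544, 1.56, -0.025]
force: [0.5, -1.0, 0.7]
width: 85.5
t 13.45 pos [ 679.7 -103.7  112.5] jaw 0.1 xaxis [ 0.011 -0.    -1.   ] w 85.5 F [ 0.5 -1.   0.7] q [ 0.43  0.87 -0.59  1.5   0.56  0.93 -0.33]
shift [ 0.01  -1.424  1.024] spin 0.003
```

```bash
python3 -m creep '[[[0,-0.4,0.3],0,0],[[0,-0.8,0.6],0,0],[[0,-1,0.8],0,0],[[0,-1,0.8],0,0],[[0,-1,0.8],0,0]]'; python3 -c "
from h import *
cv2.imwrite('pics/t3.png',cams.get_image('top'))
go(537.5,-206.5,75)"
```

```text
clock: 13.95
eef_pos: [576.1, -185.1, 106.4]
tool_rot: [1.376, 1.569, -0.194]
force: [0.5, 0.4, 0.2]
width: 85.3
t 14.0 pos [ 576.9 -183.8  106.3] jaw 0.2 xaxis [ 0.002  0.001 -1.   ] w 85.2 F [0.  0.2 0.4] q [ 0.62  0.79 -0.59  1.75  0.59  0.79 -0.26]
shift [ 0.312 -0.395  0.226] spin 0.004
```

View pics/t3.png

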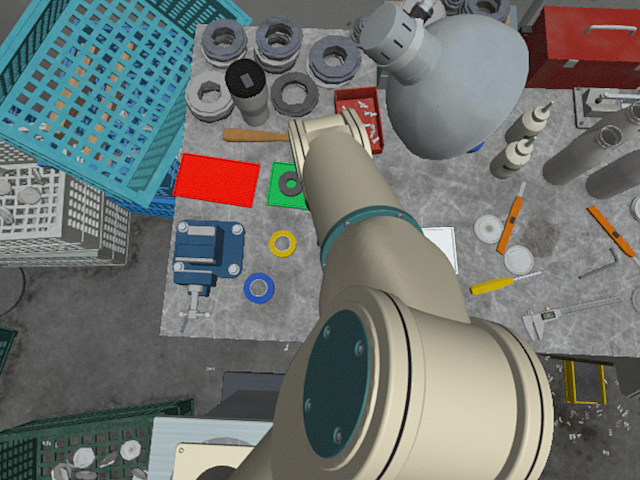

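The dark ring lies in the left half of the green tray at (290,182). Next is the cone, with a side check before closing.

```bash
python3 -m creep '[[[0,-0.3,0.2],0,0],[[0.1,-0.395,0.226],0,0],[[0.3,-0.395,0.226],0,0],[[0.55,-0.395,0.226],0,0],[[0.6,-0.395,0.226],0,0],[[0.6,-0.395,0.226],0,0],[[0.6,-0.395,0.226],0,0]]'; python3 - <<'E'
from h import *
cv2.imwrite('pics/s4.png',cv2.resize(cams.get_image('side')[150:300,220:420],None,fx=4,fy=4))
go(537.5,-206.5,45)
E
```

```text
clock: 14.7
eef_pos: [537.7, -206.3, 46.2]
tool_rot: [1.664, 1.569, 0.097]
force: [-0.4, -0.1, -0.4]
width: 85.4
t 14.75 pos [ 537.6 -206.7   46.4] jaw 0.2 xaxis [ 0.002 -0.    -1.   ] w 85.4 F [-0.4  0.7  0.1] q [ 0.64  0.84 -0.52  1.86  0.67  0.63 -0.29]
shift [ 0.014 -0.002 -0.002] spin 0.004
```

View pics/s4.png

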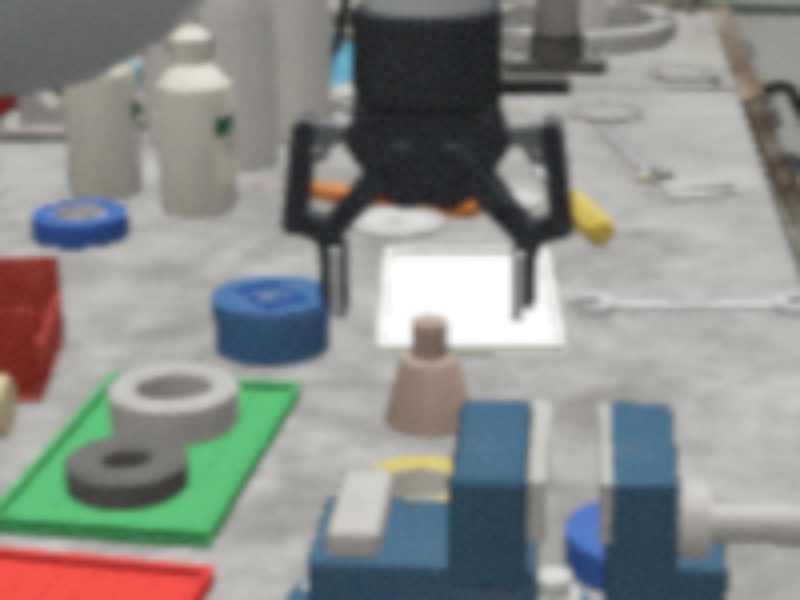

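Both rings lie side by side in the tray. The finger tips, at crop x of about 335 and 520, are centred on the cone's stem at (430,325). Closing now at TCP height 44 mm.

```bash
python3 -m creep '[[[0.03,0,0],0,0.2],[[0.03,0,0],0,0.5],[[0.03,0,0],0,0.8],[[0.03,0,0],0,1],[[0.03,0,0],0,1],[[0.03,0,0],0,1],[[0.03,0,0],0,1],[[0.03,0,0],0,1],[[0.03,0,0],0,1],[[0.03,0,0],0,1],[[0.03,0,0],0,1],[[0.03,0,0],0,1],[[0.03,0,0],0,1],[[0.03,0,0],0,1]]'; python3 -c "
from h import *
go(529.5,-392,110)"
```

```text
clock: 16.15
eef_pos: [536.8, -207.2, 42.6]
tool_rot: [1.451, 1.57, -0.117]
force: [1.9, 0.2, 5.6]
width: 17.0
t 16.15 pos [ 536.8 -207.2   42.6] jaw 0.2 xaxis [ 0.001 -0.    -1.   ] w 17.0 F [1.9 0.2 5.6] q [ 0.64  0.84 -0.51  1.86  0.68  0.62 -0.3 ]
shift [-0.674 -0.077  1.848] spin 0.003
```

Width reads 17, the same 3 mm under the true size as with the rings, so the stem is gripped.

```bash
python3 -m creep '[[[-0.2,0,0],0,1],[[-0.5,0,0.1],0,1],[[-0.7,0,0.5],0,1],[[-0.7,0,0.9],0,1],[[-0.7,0,0.9],0,1],[[-0.7,0,0.9],0,1]]';  python3 - <<'E'
from h import *
cv2.imwrite('pics/s5.png',cv2.resize(cams.get_image('side')[110:260,220:420],None,fx=4,fy=4))
go(529.5,-392,80)
E
```

```text
clock: 16.75
eef_pos: [534.2, -298.3, 110.7]
tool_rot: [-1.85, 1.567, 2.862]
force: [0.0, 0.9, -2.6]
width: 17.5
t 16.8 pos [ 534.9 -296.5  110.9] jaw 0.1 xaxis [-0.003  0.002 -1.   ] w 17.1 F [ 0.6  0.2 -2.7] q [ 0.82  0.79 -0.61  1.72  0.59  0.82 -0.06]
shift [ 0.308 -0.055  0.956] spin 0.003
```

View pics/s5.png

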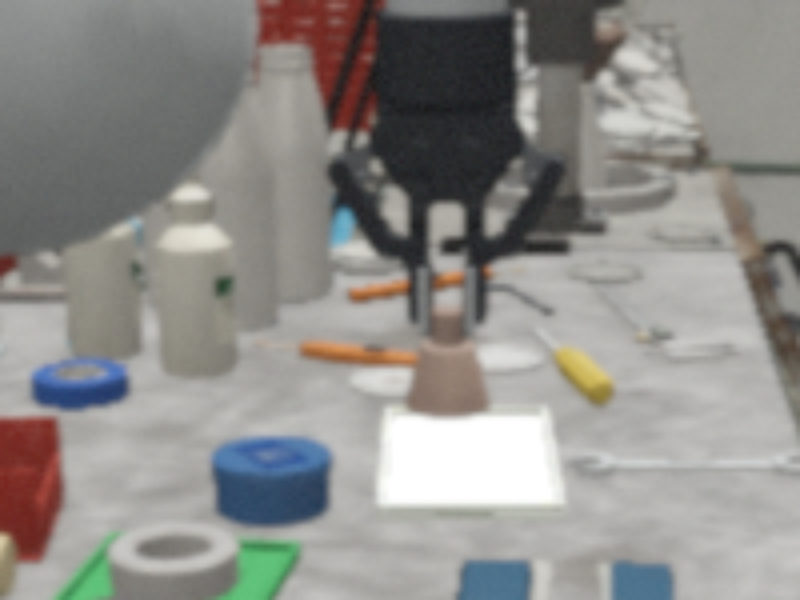

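The cone is held upright by its stem, well clear of the tin. I'll move over the white tray.

```bash
python3 -m creep '[[[0,-0.05,0.4],0,1],[[0,-0.05,0.8],0,1],[[0,-0.05,0.95],0,1],[[0.2,-0.05,0.95],0,1],[[0.45,-0.05,0.95],0,1],[[0.5,-0.05,0.95],0,1],[[0.5,-0.05,0.95],0,1]]';  python3 -c "
from h import *
go(529.5,-392,47)"
```

```text
clock: 17.5
eef_pos: [531.3, -390.0, 61.0]
tool_rot: [-2.365, 1.567, 2.352]
force: [0.5, -1.0, -2.1]
width: 17.3
t 17.5 pos [ 531.3 -390.    61. ] jaw 0.3 xaxis [-0.003  0.003 -1.   ] w 17.3 F [ 0.5 -1.  -2.1] q [ 0.92  0.91 -0.58  1.6   0.63  0.83  0.08]
shift [ 0.14  -0.018  0.02 ] spin 0.006
```

```bash
python3 -m creep '[[[0.07,-0.02,0],0,1],[[0.12,-0.02,0],0,1],[[0.14,-0.02,0],0,1],[[0.14,-0.02,0],0,1],[[0.14,-0.02,0],0,1]]';  python3 -c "
from h import *
go(529.5,-392,47)"
```

```text
clock: 18.0
eef_pos: [530.1, -392.3, 48.6]
tool_rot: [1.094, 1.57, -0.474]
force: [0.7, -0.4, -1.3]
width: 17.2
t 18.0 pos [ 530.1 -392.3   48.6] jaw 0.1 xaxis [ 0.001 -0.    -1.   ] w 17.2 F [ 0.7 -0.4 -1.3] q [ 0.92  0.93 -0.57  1.61  0.65  0.8   0.07]
shift [ 0.016 -0.006 -0.003] spin 0.003
```

Not down yet; the force still shows the cone's weight. I'll lower it further.

```bash
python3 -m creep '[[[0.01,0,0],0,1],[[0.02,0,0],0,1],[[0.02,0,0],0,1],[[0.02,0,0],0,1]]';  python3 -c "
from h import *
go(529.5,-392,47)"
```

```text
clock: 18.4
eef_pos: [530.2, -392.3, 46.7]
tool_rot: [1.104, 1.57, -0.464]
force: [0.2, 1.0, 0.4]
width: 17.1
t 18.4 pos [ 530.2 -392.3   46.7] jaw 0.2 xaxis [ 0.001 -0.    -1.   ] w 17.1 F [0.2 1.  0.4] q [ 0.91  0.93 -0.57  1.61  0.65  0.8   0.06]
shift [-0.003 -0.007 -0.003] spin 0.003
```

```bash
python3 -m creep '[[[0.01,0,0],0,1],[[0.01,0,0],0,1],[[0.01,0,0],0,1]]';  python3 -m creep '[[[0,0,0],0,0.8],[[0,0,0],0,0.5],[[0,0,0],0,0],[[0,0,0],0,0],[[0,0,0],0,0],[[0,0,0],0,0],[[0,0,0],0,0],[[0,0,0],0,0],[[-0.2,0,0],0,0],[[-0.5,0,0],0,0],[[-0.7,0,0],0,0],[[-0.7,0,0],0,0]]'; python3 - <<'E'
from h import *
cv2.imwrite('pics/s6.png',cv2.resize(cams.get_image('side')[150:300,220:420],None,fx=4,fy=4))
go(533,-92,110)
E
```

```text
clock: 18.7
eef_pos: [530.5, -392.4, 46.5]
tool_rot: [0.928, 1.569, -0.64]
force: [0.1, 1.4, 6.2]
width: 17.1
clock: 19.9
eef_pos: [532.0, -393.0, 118.6]
tool_rot: [1.056, 1.565, -0.512]
force: [-0.4, 0.0, 0.0]
width: 85.0
t 19.95 pos [ 530.7 -392.7  116.8] jaw 0.1 xaxis [ 0.003 -0.002 -1.   ] w 85.6 F [-0.1 -0.4  0.2] q [ 0.94  0.84 -0.62  1.58  0.59  0.91  0.11]
shift [ 0.063  0.03  -3.007] spin 0.003
```

View pics/s6.png

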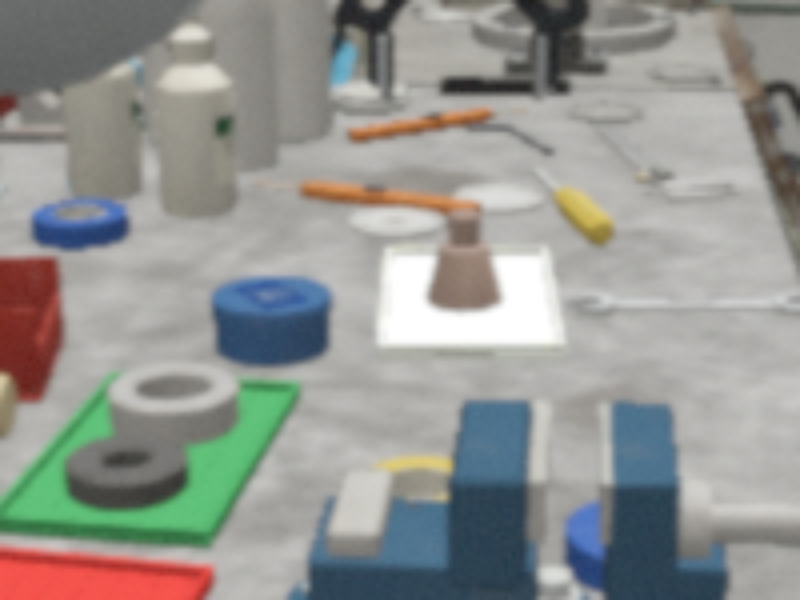

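The cone stands upright in the middle of the white tray at crop (465,290). Next is the yellow tape.

```bash
python3 -m creep '[[[0,0,-0.4],0,0],[[0,0,-0.8],0,0],[[0,0,-1],0,0],[[0,0,-1],0,0]]'; python3 -m creep '[[[0,0,-0.4],0,0],[[0,0,-0.8],0,0],[[0,0,-1],0,0],[[0,0,-1],0,0]]';  python3 -m creep '[[[0,0,-0.4],0,0],[[0,0,-0.8],0,0],[[0,0,-0.95],0,0],[[0,0,-0.95],0,0],[[0,0,-0.95],0,0]]';python3 -c "
from h import *
go(533,-92,30)"
```

```text
clock: 20.35
eef_pos: [529.5, -287.4, 114.5]
tool_rot: [-2.669, 1.567, 2.052]
force: [0.4, -1.1, 0.4]
width: 85.3
clock: 20.75
eef_pos: [529.3, -189.2, 114.9]
tool_rot: [-2.74, 1.569, 1.98]
force: [-0.0, -0.6, -0.1]
width: 85.2
clock: 21.25
eef_pos: [529.0, -99.8, 114.8]
tool_rot: [-0.474, 1.569, -2.045]
force: [0.5, -0.5, -1.0]
width: 85.5
t 21.25 pos [529.  -99.8 114.8] jaw 0.0 xaxis [-0.001 -0.002 -1.   ] w 85.5 F [ 0.5 -0.5 -1. ] q [ 0.51  0.7  -0.58  1.93  0.59  0.69 -0.43]
shift [ 0.848  0.041 -0.079] spin 0.001
```

```bash
python3 -m creep '[[[0,0.04,-0.08],0,0],[[0.4,0.04,-0.08],0,0],[[0.8,0.04,-0.08],0,0],[[0.85,0.04,-0.08],0,0],[[0.85,0.04,-0.08],0,0]]'; python3 - <<'E'
from h import *
cv2.imwrite('pics/s7.png',cv2.resize(cams.get_image('side')[150:300,220:420],None,fx=4,fy=4))
go(533,-92,1)
E
```

```text
clock: 21.75
eef_pos: [532.5, -89.8, 29.7]
tool_rot: [-1.526, 1.569, -3.095]
force: [0.9, -0.4, -0.5]
width: 85.4
t 21.8 pos [533.7 -89.5  30.9] jaw 0.1 xaxis [ 0.001 -0.    -1.   ] w 85.4 F [0.2 0.2 0.9] q [ 0.41  0.82 -0.46  1.96  0.71  0.53 -0.55]
shift [ 0.299 -0.007  0.025] spin 0.002
```

View pics/s7.png

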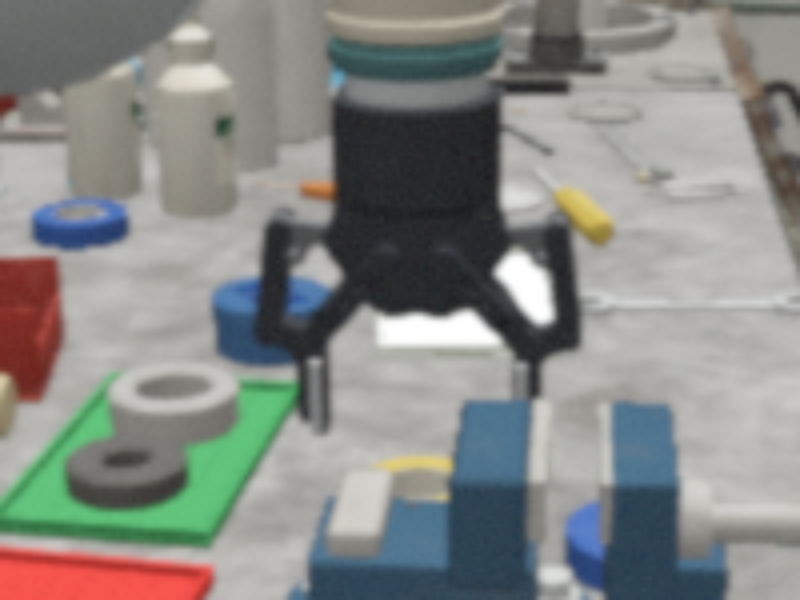

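The fingers straddle the yellow roll; the vise in front hides its lower right. Descending.

```bash
python3 -m creep '[[[0.15,-0.01,0.02],0,0],[[0.28,-0.01,0.02],0,0],[[0.3,-0.01,0.02],0,0],[[0.3,-0.01,0.02],0,0.4],[[0.3,-0.01,0.02],0,1],[[0.3,-0.01,0.02],0,1],[[0.3,-0.01,0.02],0,1],[[0.3,-0.01,0.02],0,1],[[0.3,-0.01,0.02],0,1],[[0.3,-0.01,0.02],0,1],[[0.3,-0.01,0.02],0,1]]';python3 -c "
from h import *
go(533,-92,110)"
```

```text
clock: 22.9
eef_pos: [532.6, -91.1, 1.7]
tool_rot: [1.238, 1.569, -0.33]
force: [-1.3, 0.8, 6.5]
width: 58.8
t 22.9 pos [532.6 -91.1   1.7] jaw 0.2 xaxis [ 0.002 -0.001 -1.   ] w 58.8 F [-1.3  0.8  6.5] q [ 0.38  0.87 -0.41  1.97  0.75  0.46 -0.59]
shift [-1.083  0.005  0.01 ] spin 0.004
```

```bash
python3 -m creep '[[[-0.2,0,0],0,1],[[-0.5,0,0],0,1],[[-1,0,0],0,1],[[-1,0,0],0,1],[[-1,0.2,0],0,1],[[-1,0.6,0],0,1],[[-1,1,-0.2],0,1],[[-1,1,-0.2],0,1],[[-1,1,-0.2],0,1]]'; python3 - <<'E'
from h import *
cv2.imwrite('pics/s8.png',cv2.resize(cams.get_image('side')[150:300,170:370],None,fx=4,fy=4))
go(676.7,34.5,100)
E
```

```text
clock: 23.8
eef_pos: [632.1, -69.7, 100.2]
tool_rot: [-2.786, 1.57, 1.931]
force: [-0.9, -0.1, -0.7]
width: 58.9
t 23.85 pos [631.  -70.8  99.9] jaw 0.2 xaxis [-0.002 -0.    -1.   ] w 58.8 F [-0.8 -0.9 -1.3] q [ 0.4   0.83 -0.58  1.66  0.58  0.83 -0.42]
shift [-0.002  0.46  -1.052] spin 0.004
```

View pics/s8.png

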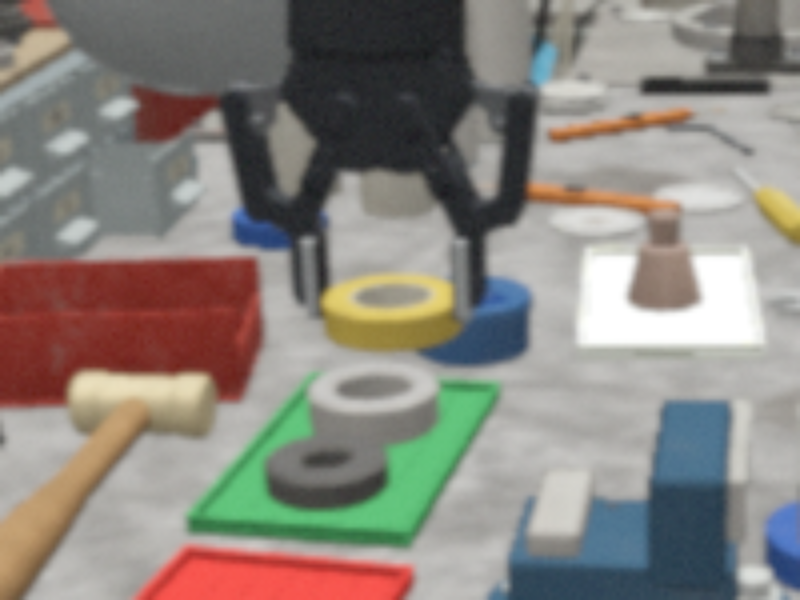

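The yellow tape is held level at crop (392,310). I'll carry it over to the red tray.

```bash
python3 -m creep '[[[0,0.3,-0.3],0,1],[[0,0.46,-0.7],0,1],[[0,0.46,-1],0,1],[[0,0.46,-1],0,1],[[0.3,0.46,-1],0,1],[[0.6,0.46,-1],0,1],[[0.75,0.46,-1],0,1],[[0.75,0.46,-1],0,1],[[0.75,0.46,-1],0,1]]'; python3 - <<'E'
from h import *
go(676.7,34.5,5.5)
E
```

```text
clock: 24.75
eef_pos: [677.9, 28.8, 26.0]
tool_rot: [1.661, 1.57, 0.092]
force: [0.1, 0.4, -0.0]
width: 59.0
t 24.75 pos [677.9  28.8  26. ] jaw 0.1 xaxis [ 0.  0. -1.] w 59.0 F [ 0.1  0.4 -0. ] q [ 0.2   0.97 -0.52  1.56  0.62  0.79 -0.58]
shift [ 0.205 -0.012 -0.057] spin 0.003
```

```bash
python3 -m creep '[[[0,-0.01,-0.06],0,1],[[0.1,-0.01,-0.06],0,1],[[0.18,-0.01,-0.06],0,1],[[0.2,-0.01,-0.06],0,1],[[0.2,-0.01,-0.06],0,1],[[0.2,-0.01,-0.06],0,1]]'; python3 - <<'E'
from h import *
go(676.7,34.5,5.5)
E
```

```text
clock: 25.35
eef_pos: [676.6, 35.4, 5.8]
tool_rot: [-0.958, 1.571, -2.526]
force: [-2.0, 0.5, 5.2]
width: 58.8
t 25.35 pos [676.6  35.4   5.8] jaw 0.2 xaxis [-0. -0. -1.] w 58.8 F [-2.   0.5  5.2] q [ 0.19  1.   -0.51  1.56  0.64  0.76 -0.6 ]
shift [0.003 0.001 0.009] spin 0.004
```

Down on the floor (+5 N). I'll release it and go to the blue tape, staying high and to the right of the vise.

```bash
python3 -m creep '[[[0,0,0],0,0.5],[[0,0,0],0,0],[[0,0,0],0,0],[[0,0,0],0,0],[[0,0,0],0,0],[[-0.1,0,0],0,0],[[-0.3,0,0],0,0],[[-0.7,0,0],0,0],[[-1,0,0],0,0],[[-1,0,0.3],0,0],[[-1,-0.1,0.8],0,0],[[-1,-0.2,1],0,0],[[-1,-0.2,1],0,0]]'; python3 -c "
from h import *
go(430.7,-46.1,110)"
```

```text
clock: 26.65
eef_pos: [655.5, -71.6, 105.5]
tool_rot: [-0.341, 1.566, -1.916]
force: [-0.3, -0.1, 0.6]
width: 85.8
t 26.65 pos [655.5 -71.6 105.5] jaw -0.3 xaxis [-0.002 -0.005 -1.   ] w 85.8 F [-0.3 -0.1  0.6] q [ 0.39  0.85 -0.58  1.58  0.57  0.89 -0.41]
shift [-0.042 -2.249 -0.245] spin -0.006
```

```bash
python3 -m creep '[[[0,-0.4,0],0,0],[[0,-0.8,0],0,0],[[0,-1,0],0,0],[[0,-1,0],0,0]]'; python3 -m creep '[[[0,-0.4,0],0,0],[[0,-0.8,0],0,0],[[0,-1,0],0,0],[[0,-1,0],0,0],[[0,-1,0],0,0]]'; python3 - <<'E'
from h import *
cv2.imwrite('pics/t4.png',cams.get_image('top'))
go(430.7,-46.1,60)
E
```

```text
clock: 27.05
eef_pos: [554.2, -64.4, 106.0]
tool_rot: [-1.347, 1.568, -2.914]
force: [-0.0, 0.6, -0.0]
width: 85.0
clock: 27.55
eef_pos: [459.5, -64.6, 106.0]
tool_rot: [1.722, 1.567, 0.155]
force: [0.8, 0.1, 0.8]
width: 85.6
t 27.6 pos [459.9 -64.7 105.9] jaw 0.2 xaxis [ 0.004  0.001 -1.   ] w 85.4 F [ 0.6 -0.4 -0.2] q [ 0.46  0.63 -0.55  2.13  0.64  0.54 -0.57]
shift [ 0.458 -0.293 -0.186] spin 0.004
```

View pics/t4.png

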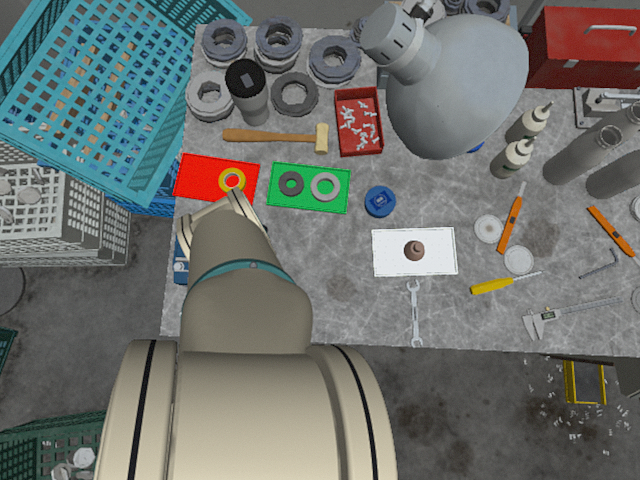

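Yellow sits in the right half of the red tray at (232,180), the cone stands in the white tray at (414,250), and the tin and spanner haven't moved. Now the blue tape.

```bash
python3 -m creep '[[[0,-0.2,-0.1],0,0],[[0.2,-0.29,-0.186],0,0],[[0.6,-0.29,-0.186],0,0],[[0.75,-0.29,-0.186],0,0],[[0.75,-0.29,-0.186],0,0],[[0.75,-0.29,-0.186],0,0]]'; python3 - <<'E'
from h import *
cv2.imwrite('pics/s9.png',cv2.resize(cams.get_image('side')[150:300,270:470],None,fx=4,fy=4))
go(430.7,-46.1,1)
E
```

```text
clock: 28.2
eef_pos: [429.5, -46.2, 30.3]
tool_rot: [1.886, 1.569, 0.319]
force: [1.1, -0.3, 0.1]
width: 85.3
t 28.25 pos [429.6 -46.4  30.8] jaw 0.2 xaxis [ 0.002  0.    -1.   ] w 85.7 F [-1.   0.2 -0.1] q [ 0.26  0.73 -0.31  2.25  0.87  0.27 -0.83]
shift [ 0.298  0.011 -0.003] spin 0.004
```

View pics/s9.png

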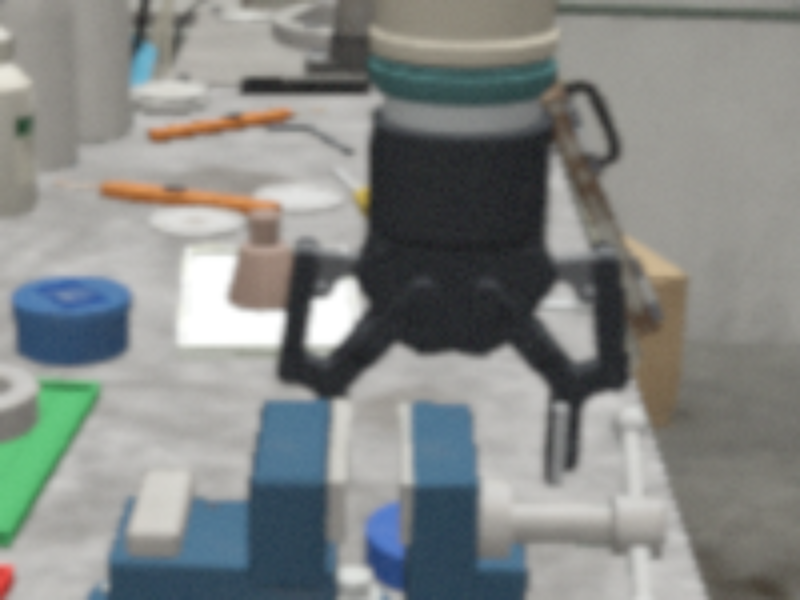

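The gripper straddles the blue roll. The near finger is visible at (560,480), and the vise hides the rest. Descending.

```bash
python3 -m creep '[[[0.1,0.01,0],0,0],[[0.2,0.01,0],0,0],[[0.28,0.01,0],0,0],[[0.28,0.01,0],0,0],[[0.28,0.01,0],0,0.4],[[0.28,0.01,0],0,1],[[0.28,0.01,0],0,1],[[0.28,0.01,0],0,1],[[0.28,0.01,0],0,1],[[0.28,0.01,0],0,1],[[0.28,0.01,0],0,1]]';python3 -c "
from h import *
go(430.7,-70,102)"
```

```text
clock: 29.35
eef_pos: [429.9, -47.0, 3.8]
tool_rot: [1.336, 1.568, -0.233]
force: [0.2, -0.7, 11.4]
width: 64.3
t 29.35 pos [429.9 -47.    3.8] jaw 0.1 xaxis [ 0.003 -0.001 -1.   ] w 64.3 F [ 0.2 -0.7 11.4] q [ 0.25  0.79 -0.31  2.26  1.11  0.24 -1.06]
shift [-0.982  0.01   0.231] spin 0.003
```

```bash
python3 -m creep '[[[-0.2,0,0],0,1],[[-0.5,0,0],0,1],[[-1,0,0.1],0,1],[[-1,0,0.23],0,1],[[-1,0,0.23],0,1],[[-1,0.3,0.23],0,1],[[-1,0.7,0.23],0,1],[[-1,1,0.23],0,1],[[-1,1,0.23],0,1]]'; python3 -m creep '[[[0,0.4,0],0,1],[[0,0.8,0],0,1],[[0,1,0],0,1],[[0,1,0],0,1]]';python3 - <<'E'
from h import *
cv2.imwrite('pics/s10.png',cv2.resize(cams.get_image('side')[150:300,170:370],None,fx=4,fy=4))
go(685.9,113.9,100)
E
```

```text
clock: 30.25
eef_pos: [533.1, -68.2, 101.9]
tool_rot: [2.074, 1.566, 0.506]
force: [-1.1, -0.1, -0.4]
width: 64.0
clock: 30.65
eef_pos: [630.5, -67.9, 101.2]
tool_rot: [2.704, 1.57, 1.136]
force: [-0.7, -0.4, -0.9]
width: 63.9
t 30.7 pos [628.2 -68.1 101.1] jaw 0.2 xaxis [-0.002  0.    -1.   ] w 64.2 F [-1.   0.9 -1.4] q [ 0.47  0.86 -0.7   1.67  0.68  0.88 -0.51]
shift [ 0.01   0.583 -1.818] spin 0.005
```

View pics/s10.png

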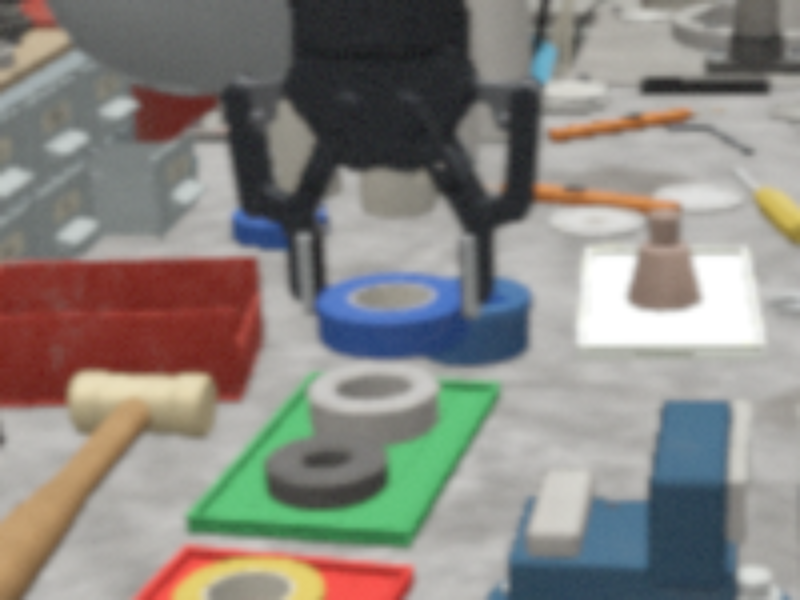

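Blue is held level at crop (390,315). I'll carry it to the left half of the red tray.

```bash
python3 -m creep '[[[0,0.4,0],0,1],[[0,0.58,-0.4],0,1],[[0,0.58,-0.8],0,1],[[0,0.58,-1],0,1],[[0,0.58,-1],0,1]]'; python3 -m creep '[[[0,0,-0.4],0,1],[[0,0,-0.8],0,1],[[0,0,-0.8],0,1],[[0.3,0,-0.8],0,1],[[0.6,0,-0.8],0,1],[[0.75,0,-0.8],0,1],[[0.75,0,-0.8],0,1],[[0.75,0,-0.8],0,1]]'; python3 - <<'E'
from h import *
go(685.9,113.9,7)
E
```

```text
clock: 31.2
eef_pos: [684.0, 37.1, 102.1]
tool_rot: [-2.394, 1.567, 2.329]
force: [-0.5, 0.3, -0.2]
width: 63.9
clock: 32.0
eef_pos: [686.6, 110.5, 27.9]
tool_rot: [1.926, 1.571, 0.358]
force: [0.3, 1.1, 0.6]
width: 63.8
t 32.0 pos [686.6 110.5  27.9] jaw 0.1 xaxis [ 0.  0. -1.] w 63.8 F [0.3 1.1 0.6] q [ 0.13  1.01 -0.64  1.5   0.72  0.87 -0.75]
shift [ 0.209 -0.007 -0.034] spin 0.003
```

```bash
python3 -m creep '[[[0,-0.01,-0.03],0,1],[[0.1,-0.01,-0.03],0,1],[[0.18,-0.01,-0.03],0,1],[[0.2,-0.01,-0.03],0,1],[[0.2,-0.01,-0.03],0,1],[[0.2,-0.01,-0.03],0,1]]'; python3 - <<'E'
from h import *
go(685.9,113.9,7)
E
```

```text
clock: 32.6
eef_pos: [685.6, 113.9, 8.1]
tool_rot: [0.812, 1.57, -0.756]
force: [-2.1, 0.0, 6.4]
width: 64.1
t 32.6 pos [685.6 113.9   8.1] jaw 0.2 xaxis [ 0. -0. -1.] w 64.1 F [-2.1  0.   6.4] q [ 0.12  1.04 -0.62  1.5   0.74  0.84 -0.76]
shift [ 0.011  0.003 -0.   ] spin 0.003
```

In contact (+6.4 N). I'll release, rise, and back away so the top camera can see the trays.

```bash
python3 -m creep '[[[0,0,0],0,0.5],[[0,0,0],0,0],[[0,0,0],0,0],[[0,0,0],0,0],[[0,0,0],0,0],[[-0.1,0,0],0,0],[[-0.3,0,0],0,0],[[-0.7,0,0],0,0],[[-1,0,0],0,0],[[-1,0,0.3],0,0],[[-1,0,0.8],0,0],[[-1,0,1],0,0],[[-1,0,1],0,0]]';python3 -m creep '[[[0,-0.2,0.4],0,0],[[-0.2,-0.6,0.8],0,0],[[-0.3,-1,1],0,0],[[-0.3,-1,1],0,0],[[-0.3,-1,1],0,0]]';python3 -m creep '[[[0,-0.4,0],0,0],[[0,-0.8,0],0,0],[[0,-1,0],0,0],[[0,-1,0],0,0],[[0,-1,0],0,0],[[0,-1,0],0,0]]'; python3 - <<'E'
from h import *
cv2.imwrite('pics/t5.png',cams.get_image('top'));cv2.imwrite('pics/s11.png',cams.get_image('side'))
cv2.imwrite('pics/s11c.png',cv2.resize(cv2.imread('pics/s11.png')[200:360,140:360],None,fx=3.6,fy=3.6))
go(430,-70,130)
E
```

```text
clock: 33.9
eef_pos: [686.7, 7.3, 108.9]
tool_rot: [0.401, 1.566, -1.175]
force: [0.1, -0.5, 0.1]
width: 85.4
clock: 34.4
eef_pos: [586.1, -86.5, 139.2]
tool_rot: [1.369, 1.568, -0.2]
force: [0.1, 0.4, 0.3]
width: 85.1
clock: 35.0
eef_pos: [488.6, -85.4, 137.8]
tool_rot: [1.933, 1.568, 0.366]
force: [0.2, 0.6, 1.1]
width: 85.5
t 35.1 pos [487.8 -85.9 137.4] jaw 0.2 xaxis [ 0.002  0.001 -1.   ] w 85.3 F [-0.5  0.2 -0.4] q [ 0.61  0.65 -0.75  2.02  0.67  0.72 -0.55]
shift [ 0.073 -0.577 -0.161] spin 0.004
```

View pics/t5.png

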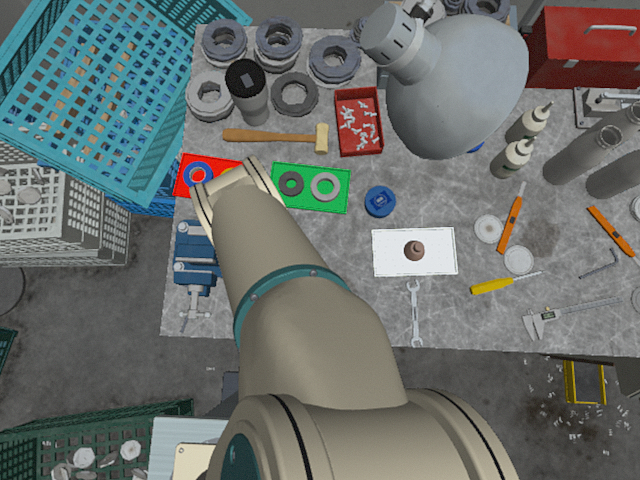

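View pics/s11c.png

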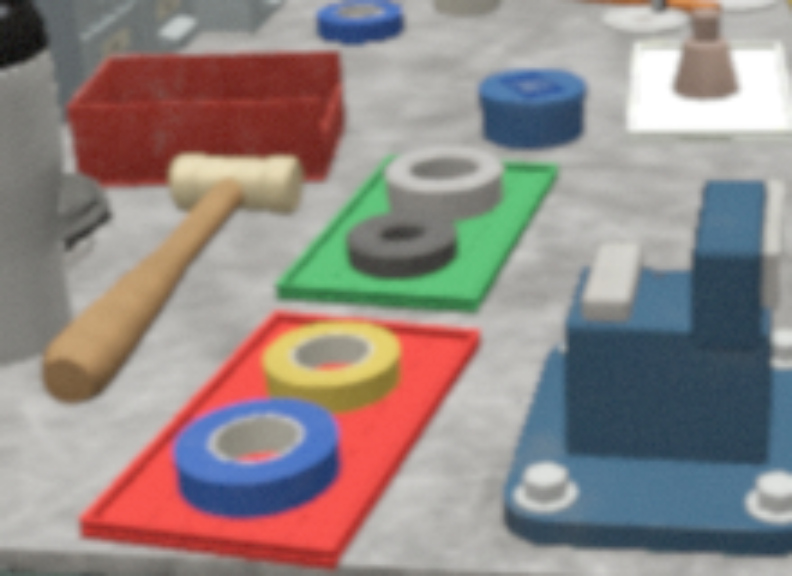

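All five lie flat in their trays. As a last check I'll express the measured positions in the tray frames.

```bash
python3 - <<'E'
from h import *
t4=cv2.imread('pics/t4.png');t5=cv2.imread('pics/t5.png')
def cen(im,lo,hi,box):
    m=cv2.inRange(cv2.cvtColor(im,cv2.COLOR_BGR2HSV),lo,hi);x0,y0,x1,y1=box;k=0*m;k[y0:y1,x0:x1]=m[y0:y1,x0:x1]
    cs,_=cv2.findContours(k,cv2.RETR_EXTERNAL,cv2.CHAIN_APPROX_NONE);return cv2.fitEllipse(max(cs,key=cv2.contourArea))[:2]
T=dict(red=((681.3,74.2),(.116,.993)),green=((672.3,-144.6),(.075,.997)),white=((529.5,-392.2),(-.074,.997)))
def rep(n,e,h,tr):
    P=ray('top',*e[0],h)[:2]
    s=f'{n} {P.round(1)} axes px {np.round(e[1],1)}'
    if tr: c,u=T[tr];d=P-c;s+=f' across {d@np.array([u[1],-u[0]]):.1f} along {d@np.array(u):.1f}'
    print(s)
rep('yellow',cen(t4,(15,120,80),(32,255,255),(205,155,255,205)),18,'red')
rep('blue',cen(t5,(105,130,70),(122,255,255),(175,155,220,195)),19,'red')
rep('dark',cen(t5,(0,0,0),(180,60,110),(272,165,307,200)),18,'green')
rep('light',cen(t5,(0,0,90),(180,60,255),(308,165,345,205)),24,'green')
rep('cone',cen(t5,(3,35,40),(18,255,255),(390,235,440,268)),14,'white')
rep('tin',cen(t5,(95,110,40),(118,255,255),(355,175,405,225)),30,None)
d=cv2.absdiff(cv2.imread('pics/top0.png'),t5)[275:350,395:435];print('spanner diff max/mean',d.max(),d.mean())
E
```

```text
yellow [677.5  34.1] axes px [22.8 25. ] across 0.9 along -40.3
blue [688.7 115.6] axes px [21.6 27. ] across 2.5 along 42.0
dark [ 675.7 -103.5] axes px [23.9 24.1] across 0.3 along 41.2
light [ 669.3 -183.5] axes px [27.9 28.9] across -0.1 along -39.1
cone [ 530.1 -390.5] axes px [19.2 19.5] across 0.7 along 1.7
tin [ 637.1 -309.1] axes px [29.7 31.4]
spanner diff max/mean 12 2.9067777777777777
```

All are within limits with plenty to spare, and the robot is clear and open. Handing in.

```bash
python3 -c "
from cell import order
print(order.finish_job())"
```

```text
the job is handed in; nothing more can be done
None
```

I sorted all five things and handed the job in at about 35 s; no verdict came back. The light and dark rings are in the green tray, the yellow and blue tapes in the red tray, and the copper cone stands upright in the white tray.

**Position:** the last camera check puts every centre within 3 mm of the tray centre line across. Along the tray, the rings and tapes sit 39–42 mm either side of the middle and the cone 2 mm off it. The limits are 28 mm across and 68 mm along.

**Flat and down:** each piece touched the tray floor at the expected height (4–6 N on contact) before release. The side view shows all five flat or upright, side by side and clear of the rims.

**Bystanders:** the tin measures at the same spot as at the start, and the spanner's part of the picture is unchanged. Neither was touched.

**Disagreements:**
- The finger width read about 3–4 mm under the true size on every grasp.
- An early estimate of the light ring from one hand-read pixel was about 8 mm off across the tray. The final contour measurement replaced it.
- In the last pictures the fitted outlines of the two tapes came out narrower than the true rolls, and I did not look into why. Their centres still agree with where they were set down, to within about 3 mm.

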